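# Set the tray stand to length and put the tray on it

## Robot

A 6-joint arm with a two-finger parallel gripper is mounted at the origin on the work surface. World frame = base frame: x ahead of the robot, y to its left, z up, the work surface at z = 0. Lengths are in m, angles in rad, forces in N, time in s.
With the tool pointing down it reaches from about 0.375 to 0.9 m from the base axis. Payload 3.1 kg.
Tool frame: the origin (TCP) lies on the mounting face of the last link; the fingertips stand 182 mm ahead of it and the grasp point (between the pads) lies 164 mm ahead of it; z points along the fingers, y is the direction in which the jaws open and shut (so a half turn about z gives the same grasp; the last joint's range is limited). The gripper opens to 87 mm and grips with 3 to 60 N. Pads are 19 mm wide; open, the fingers measure 117 mm over their backs; the gripper's body (75 mm by 190 mm) begins 51 mm behind the grasp point.
Start: joints at [-1.333, 0.527, 1.433, -0, 1.181, -0.178], TCP at [0.253, -0.571, 0.405] pointing down, gripper open.
Joint ranges: [-3.08, 3.08], [-0.75, 2.2], [0.22, 2.44], [-1.43, 4.57], [0, 2.65], [-2.85, 2.85]. Speed limits (rad/s): [2.79, 2.79, 3.14, 3.14, 3.14, 3.14].

## Interface

Orientations are given as a unit quaternion [x, y, z, w].
In Python, from rig import robot, camera, camera_model gives the robot as it stands.
- The arm moves only by the tool drive_tool, never from a script. Its argument "plan" is a list that holds one entry, the list of rows, each a list of 6 numbers: the shift along the world's x, y, z in units of 2.5 cm (1.0 is 2.5 cm), then the turn, a rotation vector about the world's x, y, z in units of 6 degrees (1.0 is 6 degrees). A call has 1 to 8 rows; each row shifts and turns the commanded pose from where the row before left it; what a row does not reach is not made up. A row lasts 1/8 s, in which the tool goes at most 62.5 mm and 10.7 degrees, less where a joint would pass 70% of its speed; a pose out of reach is approached as far as the arm can. A call with a number of a shift or a turn outside -1 to 1 is refused whole. A call with a gripper value outside its range is refused whole. "grip" is the closure, from 0 (fully open) to 1 (shut), set as the call begins (left out, the last holds). The fingers move at their own pace and stop on an object; "force" is the grip in N (left out, the last holds). Time passes only in rows, so rows that do not move let the fingers close. It gives the time, the measured TCP pose, the force and the opening at its end, in the units of the state.
- robot.get_obs(): the state, without advancing time (a new reading comes with each control period).
- camera(name): name is "side" or "top" or "wrist"; returns the picture (420x560x3 uint8, red, green, blue); there is no depth.
- camera_model(name): a dict with "K" (3x3 intrinsics, pixels), "world_to_cam" (4x4, takes a point from world to camera coordinates); the wrist camera has in their place "tool_from_camera" (4x4, takes a point from camera to tool coordinates, whose origin is the TCP and whose axes are the flange's). Camera axes: x right, y up, looking along -z (the intrinsics and any distortion apply to the point x, -y, -z); pixel columns grow to the right and rows downward; lengths in m; the calibration is good to about 2 mm. The wrist camera is an equidistant fisheye: a pixel r from the principal point sees the ray r / f radians off the axis. A picture is of the moment at which its call begins: read the wrist's pose just before it. camera_model takes no time and is no camera call.
- robot.hand_in(): hands the job in, once; it reports no verdict.
The state is a dict: "time": time; "q": joint angles; "joint_velocities": joint speeds; "joint_torque": joint torques, N m; "position": TCP position; "tool_rot": TCP orientation; "ft_force": force on the tool from outside, world axes, zero at the start; "moment": the same for the moment, N m; "grip_width": finger opening in m.
Only numpy, scipy, OpenCV 4.12 (cv2) and the standard library are available. Lean on these libraries where they do the work, as an engineer would, in place of code of your own. Each camera call takes 0.05 s, during which the arm holds its last target.

## Task

The fittings tray belongs on the adjustable stand, but the stand is set too long for it. Squeeze the release lever of the sliding end frame against its grip plate, slide the frame in to the notch whose post spacing fits the tray's corner holes, and let go so that the latch drops fully into that notch. Then set the tray level on the stand with all four posts up through its corner holes, let go of it, and leave the other goods on the counter where they are.

Things in the scene. Friction and masses are not known exactly. Their poses are not given: they have to be found in the camera images.
- stand: Tray stand fixed to the table: base plate 150 (x) x 400 (y) x 12 mm, origin under its centre, y along its length. Fixed post pair near its -y end, sliding end frame toward +y. Along its middle lies a notch bar 26 mm wide, tooth tops 26 mm high, screwed on through slots: all its notches may together sit up to 4 mm either way along y from nominal.
- fixed_posts (a point): Point midway between the two fixed posts, at shoulder height (stand frame 0, -165, 50 mm); axes as the stand. Each post: collar 18 mm thick up to 50 mm above the table (shoulder that carries the tray), then a pin 10 mm thick up to 74 mm and a cone tip to 82 mm. The posts of a pair stand 50 mm either side along x.
- sliding_posts (a point): Point midway between the two posts of the sliding end frame, at shoulder height (stand frame 0, 90 mm minus travel, 50 mm); axes as the stand; posts as the fixed ones.
- end_frame (a joint): Travel of the end frame toward the fixed posts, m, 0 to 0.125; post pair spacing = 255 mm - travel. Starts in a long parking slot (to about 0.025); notches at nominal travel 0.055, 0.085, 0.115 (shifted together up to 4 mm), 1.5 mm play each way. Released between them, the latch lies on the tooth tops and drops in when pushed over a notch. Sliding takes 3 N squeezed, 10 N with the latch riding.
- grip_plate (a point): Middle of the upright grip plate at the outer (+y) end of the end frame, 86 mm above the table and 97 mm outward of the frame's posts: 60 mm wide (x), 8 mm thick (y), from 38 to 102 mm high. Axes as the stand.
- lever_bar (a point): Centre of the squeeze bar (12 mm thick, 52 mm along x) on top of the release lever, 86 mm high at rest, 44 mm inward (-y) of the grip plate; 54 mm over bar and plate. The lever (36 mm wide) pivots about x, 60 mm below the bar; a latch arm runs 40 mm inward from its foot to the notch bar. Pushing the bar 14 mm toward the plate (7 to 9 N, to its stop) lifts the latch.
- lever (a joint): Lever swing, rad: 0 = latch fully down in a notch, about 0.15 = latch lying on a tooth top (not latched) or just clear of the teeth, 0.24 = squeezed to its stop. A spring returns it.
- tray_grip (a point): Grip centre of the loose grey tray, 60 mm above its underside, mid-tray; y along tray, same both ways round. Grip: upright plate 14 mm thick (x), 110 long (y), 6 to 76 mm high. Floor 130 x 210 x 6 mm, walls 34 mm high around the middle 146 mm; corner holes at x +-50, y +-85 mm, 16 (x) x 20 (y) mm. About 0.4 kg. Seated: underside 50 mm, grip centre 110 mm above the table.
- jar: Bystander: glass jar 68 mm across, 85 mm high; origin under its centre.
- paint_can: Bystander: tin 84 mm across, 75 mm high; origin under its centre.
- wrench: Bystander: steel wrench 190 mm long lying flat along its x; origin under its middle.
- spray_bottle: Bystander: white bottle 60 mm across, 130 mm high; origin under its centre.
- pipe_elbow: Bystander: white pipe elbow, about 75 mm a side, 36 mm high, lying flat; origin under its corner.
Things that resemble listed ones, but are neither listed nor needed, are in the scene too. What is shaped like the part that bears tray_grip but purple is not meant.

How it is judged:
By the outcome, as a careful person would: the job done as asked, in the order asked, and still so for the second after the job is handed in, with the robot touching nothing.
It also fails if it takes over 58 s, if anything falls off the work surface, if the arm or the gripper's body presses on something with over 40 N, if the wrist force passes 120 N, or if a joint passes its speed limit or range.

## Working session

There is one attempt and no reset: what is moved stays moved. The work goes in short steps, Python scripts to look and compute and a tool call to move; the robot and the scene stay as the last step left them, time stands still between calls to the robot, and variables do not carry over. Pictures are saved under pics/ and viewed, and the job is handed in when it is done.

Besides the shell and the picture viewer there is one more tool, called after "Request:" by a JSON object that holds its "op" and its "data". drive_tool: Moves the arm, as the interface text tells. Shifts and turns lie within -1 to 1; 1 stands for 2.5 cm of shift or 6 degrees of turn. Its arguments: {"type":"object","properties":{"plan":{"type":"array","items":{"type":"array","items":{"type":"array","items":{"type":"number","minimum":-1,"maximum":1}}}},"grip":{"type":"number"},"force":{"type":"number"}},"required":["plan"]}

```bash
ls; mkdir -p pics; python3 - <<'E'
from rig import robot,camera,camera_model
import cv2
o=robot.get_obs();print(o)
for n in ["side","top"]:
    cv2.imwrite(f"pics/{n}0.png",camera(n)[:,:,::-1])
    m=camera_model(n);print(n,m)
print(camera_model("wrist"))
E
```

```text
pics
{'time': 0.0, 'q': array([-1.33252016e+00,  5.28473371e-01,  1.43390172e+00, -1.44547735e-05,
        1.18137409e+00, -1.78482006e-01]), 'joint_velocities': array([-8.16058317e-04, -1.79580448e-03,  3.69436764e-04,  2.09380839e-03,
       -4.48424065e-05, -5.14533989e-05]), 'joint_torque': array([ 1.98040558e-03, -4.40037382e+01, -1.76587683e+01,  6.35195780e-02,
        5.81668527e-02, -1.65832735e-04]), 'position': array([ 0.25295285, -0.57115143,  0.40376696]), 'tool_rot': array([ 9.78366387e-01,  2.06876895e-01, -3.89125809e-05, -1.07758653e-03]), 'ft_force': array([ 0.1186598 , -0.05837492, -0.24852408]), 'moment': array([ 0.02711952,  0.02468405, -0.07863456]), 'grip_width': 0.08726826543723583}
side {'K': array([[463.06664067,   0.        , 274.25273551],
       [  0.        , 463.06664067, 212.44229121],
       [  0.        ,   0.        ,   1.        ]]), 'world_to_cam': array([[-0.9317689 , -0.36279013,  0.01378512,  0.49560068],
       [ 0.2456416 , -0.60202267,  0.75975582, -0.20030432],
       [-0.26733296,  0.71130305,  0.65006235, -1.13368653],
       [ 0.        
[... 284 characters left out ...]
,
       [ 0.99444075, -0.02676777,  0.10183848, -0.5310198 ],
       [-0.1020798 , -0.0078054 ,  0.99474559, -1.11416295],
       [ 0.        ,  0.        ,  0.        ,  1.        ]])}
{'K': array([[325.1922621,   0.       , 284.795928 ],
       [  0.       , 325.1922621, 205.1347809],
       [  0.       ,   0.       ,   1.       ]]), 'tool_from_camera': array([[ 4.64985356e-04,  9.57983373e-01,  2.86823360e-01,
         7.86268527e-02],
       [ 9.99999382e-01, -1.55856999e-04, -1.10059604e-03,
        -1.86736629e-03],
       [-1.00964928e-03,  2.86823695e-01, -9.57982854e-01,
         2.00604324e-02],
       [ 0.00000000e+00,  0.00000000e+00,  0.00000000e+00,
         1.00000000e+00]])}
```

View pics/side0.png

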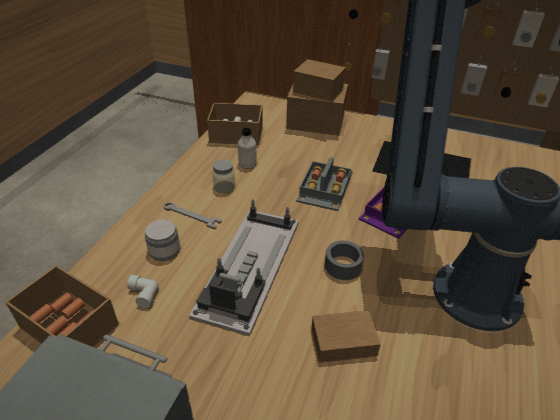

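View pics/top0.png

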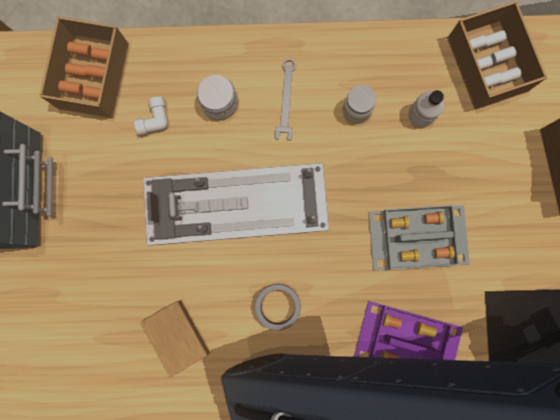

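```bash
cat > h.py <<'E'
import numpy as np,cv2
from rig import robot,camera,camera_model
def ray(n,uv):
    m=camera_model(n);K=m["K"];T=m["world_to_cam"]
    x=(uv[0]-K[0,2])/K[0,0];y=(uv[1]-K[1,2])/K[1,1]
    d=T[:3,:3].T@np.array([x,-y,-1.]);c=-T[:3,:3].T@T[:3,3]
    return c,d
def onz(n,uv,z):
    c,d=ray(n,uv);return c+d*(z-c[2])/d[2]
def proj(n,p):
    m=camera_model(n);K=m["K"];T=m["world_to_cam"]
    q=T[:3,:3]@np.asarray(p)+T[:3,3]
    return K[0,0]*q[0]/-q[2]+K[0,2],-K[1,1]*q[1]/-q[2]+K[1,2]
def wray(pos,quat,uv):
    from scipy.spatial.transform import Rotation as R
    m=camera_model("wrist");K=m["K"];A=m["tool_from_camera"]
    a=np.array([uv[0]-K[0,2],uv[1]-K[1,2]]);r=np.hypot(*a);th=r/K[0,0]
    s=np.sin(th)*a/max(r,1e-9);d=np.array([s[0],-s[1],-np.cos(th)])
    Rt=R.from_quat(quat).as_matrix()
    return Rt@A[:3,3]+pos,Rt@A[:3,:3]@d
def wonz(pos,quat,uv,z):
    c,d=wray(pos,quat,uv);return c+d*(z-c[2])/d[2]
def wproj(pos,quat,p):
    from scipy.spatial.transform import Rotation as R
    m=camera_model("wrist");K=m["K"];A=m["tool_from_camera"]
    t=R.from_quat(quat).as_matrix().T@(np.asarray(p)-pos)
    c=A[:3,:3].T@(t-A[:3,3]);v=np.array([c[0],-c[1],-c[2]])
    th=np.arctan2(np.hypot(v[0],v[1]),v[2]);s=v[:2]/np.hypot(v[0],v[1])*th*K[0,0]
    return s+K[:2,2]
E
python3 - <<'E'
import cv2
a=cv2.imread("pics/top0.png")
cv2.imwrite("pics/top0_stand.png",cv2.resize(a[155:255,135:335],None,fx=4,fy=4,interpolation=cv2.INTER_CUBIC))
cv2.imwrite("pics/top0_tray.png",cv2.resize(a[195:285,360:480],None,fx=6,fy=6,interpolation=cv2.INTER_CUBIC))
E
```

```text
(no output)
```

View pics/top0_stand.png

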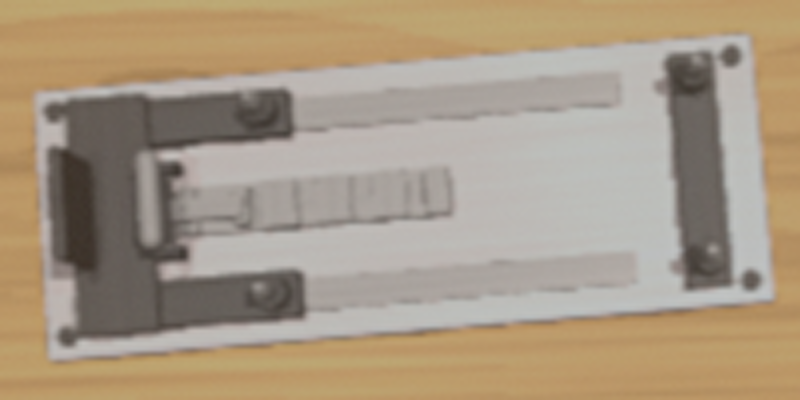

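View pics/top0_tray.png

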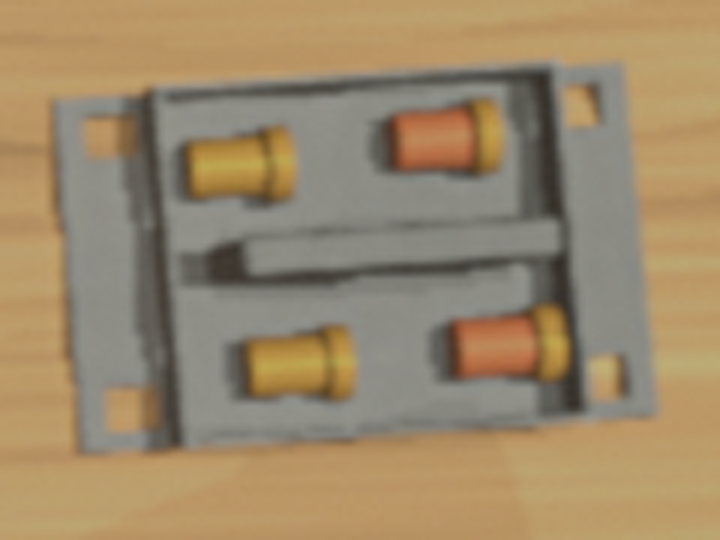

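```bash
python3 - <<'E'
from h import *
# stand plate corners top at z .012
c=[np.array(p)/4+[135,155]-0.375 for p in [(35,92),(752,35),(775,300),(50,360)]]
P=[onz("top",p,.012) for p in c]
for p in P:print(p.round(4))
P=np.array(P);print("cen",P.mean(0).round(4))
ly=((P[0]+P[3])-(P[1]+P[2]))/2;print("len",np.linalg.norm(ly), "w",np.linalg.norm(P[0]-P[3]),"dir",np.degrees(np.arctan2(ly[1],ly[0])))
for nm,p,z in [("fp+",(695,72),.082),("fp-",(712,257),.082),("sp+",(262,104),.082),("sp-",(272,290),.082),("lever",(148,200),.092),("plateTopA",(72,150),.102),("ptB",(78,270),.102)]:
    print(nm,onz("top",np.array(p)/4+[135,155]-.375,z).round(4))
t=[np.array(p)/6+[360,195]-.42 for p in [(52,100),(622,65),(658,412),(82,452)]]
T=np.array([onz("top",p,.006) for p in t]);print(T.round(4),"cen",T.mean(0).round(4))
ly=((T[0]+T[3])-(T[1]+T[2]))/2;print("len",np.linalg.norm(ly),"dir",np.degrees(np.arctan2(ly[1],ly[0])))
h=[np.array(p)/6+[360,195]-.42 for p in [(108,137),(585,106),(610,378),(131,410)]]
H=np.array([onz("top",p,.003) for p in h]);print(H.round(4),H.mean(0).round(4))
E
```

```text
[0.6191 0.3216 0.012 ]
[ 0.6401 -0.077   0.012 ]
[ 0.4926 -0.0847  0.012 ]
[0.4703 0.3131 0.012 ]
cen [0.5555 0.1182 0.012 ]
len 0.39879717419787997 w 0.14911533368950952 dir 93.11668794825219
fp+ [ 0.6077 -0.0421  0.082 ]
fp- [ 0.511  -0.0479  0.082 ]
sp+ [0.5971 0.1836 0.082 ]
sp- [0.5    0.1793 0.082 ]
lever [0.5472 0.241  0.092 ]
plateTopA [0.5727 0.2775 0.102 ]
ptB [0.5112 0.2744 0.102 ]
[[ 0.5313 -0.1745  0.006 ]
 [ 0.5386 -0.3841  0.006 ]
 [ 0.4115 -0.3895  0.006 ]
 [ 0.4024 -0.18    0.006 ]] cen [ 0.471 -0.282  0.006]
len 0.2097536559961205 dir 92.23347370211906
[[ 0.5174 -0.1949  0.003 ]
 [ 0.5241 -0.3706  0.003 ]
 [ 0.4243 -0.3738  0.003 ]
 [ 0.4172 -0.1989  0.003 ]] [ 0.4707 -0.2846  0.003 ]
```

Request:
{"op": "drive_tool", "data": {"plan": [[[0.36,1,0,0,0,-0.43],[0.36,1,0,0,0,-0.43],[0.36,1,0,0,0,-0.43],[0.36,1,0,0,0,-0.43],[0.36,1,0,0,0,-0.43],[0.36,1,0,0,0,-0.43],[0.36,1,0,0,0,-0.43],[0.36,1,0,0,0,-0.43]]], "grip": 0}}

```text
time: 1.1
position: [0.3252, -0.3705, 0.4044]
tool_rot: [1.0, 0.027, -0.0, -0.0]
ft_force: [0.9, -0.3, 0.3]
grip_width: 0.0872
```

Request:
{"op": "drive_tool", "data": {"plan": [[[0.36,1,0,0,0,0],[0.36,1,0,0,0,0],[0.36,1,0,0,0,0],[0.36,1,0,0,0,0],[0.36,1,0,0,0,0],[0.36,1,0,0,0,0],[0.36,1,0,0,0,0],[0.36,1,0,0,0,0]]]}}

```text
time: 2.1
position: [0.3971, -0.1705, 0.4046]
tool_rot: [1.0, 0.028, -0.0, -0.0]
ft_force: [0.3, -0.4, 0.1]
grip_width: 0.0869
```

Request:
{"op": "drive_tool", "data": {"plan": [[[0.36,1,0,0,0,0],[0.36,1,0,0,0,0],[0.36,1,0,0,0,0],[0.36,1,0,0,0,0],[0.36,1,0,0,0,0],[0.36,1,0,0,0,0],[0.36,1,0,0,0,0],[0.36,1,0,0,0,0]]]}}

```text
time: 3.1
position: [0.4691, 0.0294, 0.4045]
tool_rot: [1.0, 0.028, -0.0, -0.0]
ft_force: [0.6, -1.0, 0.3]
grip_width: 0.0874
```

Request:
{"op": "drive_tool", "data": {"plan": [[[0.36,1,0,0,0,0],[0.36,1,0,0,0,0],[0.36,1,0,0,0,0],[0.36,1,0,0,0,0],[0.36,1,0,0,0,0],[0.36,1,0,0,0,0],[0.36,1,0,0,0,0],[0.2,1,0,0,0,0]]]}}

```text
time: 4.1
position: [0.5373, 0.2294, 0.4042]
tool_rot: [1.0, 0.028, -0.0, 0.0]
ft_force: [-0.3, -0.2, -0.0]
grip_width: 0.0872
```

```bash
python3 - <<'E'
from h import *
o=robot.get_obs();print(o['time'],o['position'],o['tool_rot'],o['q'])
a=camera("wrist")[:,:,::-1];cv2.imwrite("pics/w1.png",a)
E
```

```text
4.1 [0.53725366 0.22936383 0.40424899] [ 9.99600068e-01  2.82760199e-02 -4.01850643e-04  9.42338661e-05] [ 2.12326116e-01  4.73020600e-01  1.53794507e+00 -4.22086666e-05
  1.13145160e+00  1.72658083e+00]
```

View pics/w1.png

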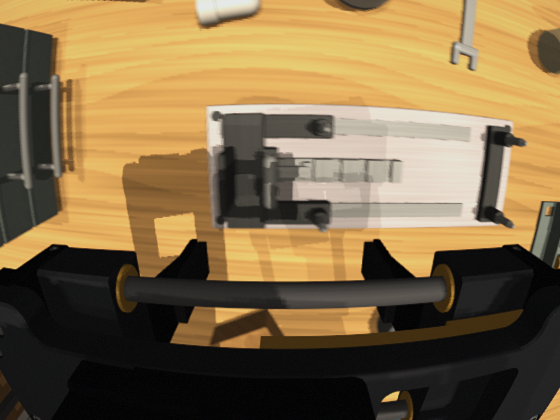

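```bash
python3 - <<'E'
import cv2
a=cv2.imread("pics/w1.png")
b=a[100:235,205:405]
cv2.imwrite("pics/w1c.png",cv2.convertScaleAbs(cv2.resize(b,None,fx=4,fy=4,interpolation=cv2.INTER_CUBIC),alpha=1.5,beta=20))
E
```

```text
(no output)
```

View pics/w1c.png

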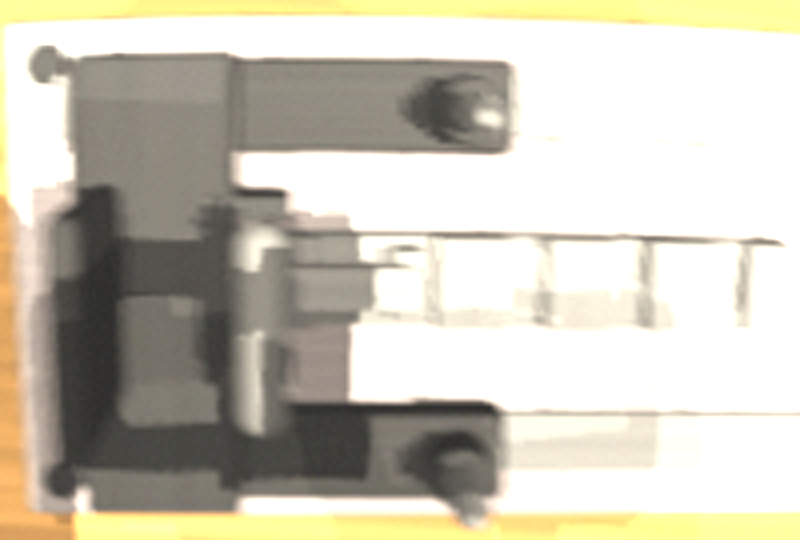

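```bash
python3 - <<'E'
from h import *
pos=np.array([0.53725366,0.22936383,0.40424899]);q=[ 9.99600068e-01,2.82760199e-02,-4.01850643e-04,9.42338661e-05]
def st(p):
    a=np.radians(93.1);u=np.array([np.cos(a),np.sin(a)]);v=np.array([u[1],-u[0]])
    d=np.array(p[:2])-[.5555,.1182];return (1000*np.array([d@v,d@u])).round(1)
for nm,p,z in [("notch0",(432,285),.026),("n1",(542,285),.026),("n2",(646,285),.026),("n3",(743,285),.026),("bar",(257,325),.09),("latchend",(370,300),.03),("platetop",(63,215),.102),("platetop",(63,400),.102),("tip+",(488,118),.082),("tip-",(475,510),.082)]:
    w=wonz(pos,q,np.array(p)/4+[205,100]-.375,z);print(nm,w.round(4),st(w))
for p in [(695,72),(712,257),(262,104),(272,290)]:
    print("top",st(onz("top",np.array(p)/4+[135,155]-.375,.082)))
for p in [(122,200),(145,200)]: pass
# top view notches
for x in [250,300,353,418,448]: print(x,st(onz("top",np.array((x,200))/4+[135,155]-.375,.026)))
E
```

```text
notch0 [0.5496 0.2    0.026 ] [-1.5 82. ]
n1 [0.5517 0.1688 0.026 ] [-1.1 50.8]
n2 [0.5539 0.1385 0.026 ] [-0.5 20.4]
n3 [0.5561 0.1091 0.026 ] [ 0.1 -9.1]
bar [0.5495 0.2461 0.09  ] [  1.  128.1]
latchend [0.5451 0.2173 0.03  ] [-5.1 99.6]
platetop [0.5749 0.2898 0.102 ] [ 28.7 170.3]
platetop [0.5325 0.2893 0.102 ] [-13.8 172.1]
tip+ [0.6002 0.1954 0.082 ] [48.8 74.7]
tip- [0.5039 0.1902 0.082 ] [-47.6  74.7]
top [  43.5 -162.8]
top [ -53.5 -163.4]
top [45.1 63.1]
top [-52.2  64.1]
250 [ 2.8 81.9]
300 [ 0.6 54.7]
353 [-1.8 25.9]
418 [-4.7 -9.4]
448 [ -6.  -25.7]
```

Request:
{"op": "drive_tool", "data": {"plan": [[[0.22,0.74,0,0,0,0],[0.21,0.74,0,0,0,0],[0,0,-1,0,0,0],[0,0,-1,0,0,0],[0,0,-1,0,0,0],[0,0,-0.5,0,0,0],[0,0,0,0,0,0]]]}}

```text
time: 5.03
position: [0.5478, 0.2656, 0.3164]
tool_rot: [1.0, 0.028, -0.001, 0.0]
ft_force: [0.5, -0.3, -0.4]
grip_width: 0.0872
```

```bash
python3 - <<'E'
from h import *
o=robot.get_obs();print(o['time'],o['position'],o['tool_rot'],o['q'])
a=camera("wrist")[:,:,::-1];cv2.imwrite("pics/w2.png",a)
s=camera("side")[:,:,::-1];cv2.imwrite("pics/s2.png",cv2.resize(s[150:350,130:370],None,fx=3,fy=3,interpolation=cv2.INTER_CUBIC))
E
```

```text
5.025 [0.54776788 0.26563671 0.31642143] [ 9.99600938e-01  2.82324122e-02 -9.22056664e-04  2.11442291e-04] [2.68166999e-01 6.15016307e-01 1.55359177e+00 3.31739607e-05
 9.74876361e-01 1.78247233e+00]
```

View pics/w2.png

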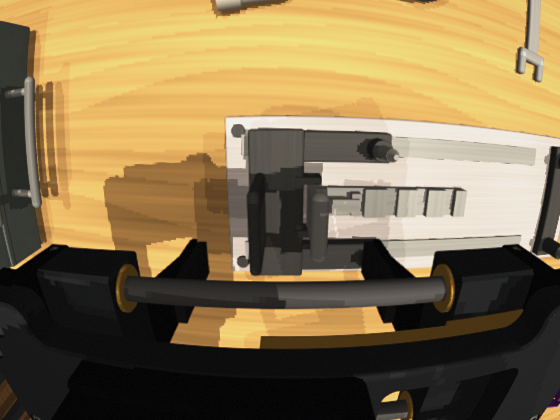

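View pics/s2.png

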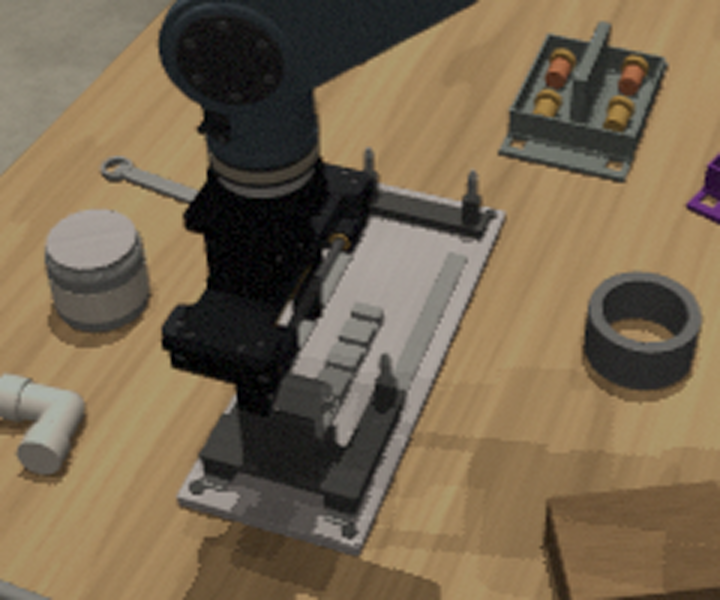

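```bash
python3 - <<'E'
from h import *
a=cv2.imread("pics/w2.png")
cv2.imwrite("pics/w2c.png",cv2.convertScaleAbs(cv2.resize(a[110:280,220:420],None,fx=4,fy=3.5,interpolation=cv2.INTER_CUBIC),alpha=1.6,beta=30))
E
```

```text
(no output)
```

View pics/w2c.png

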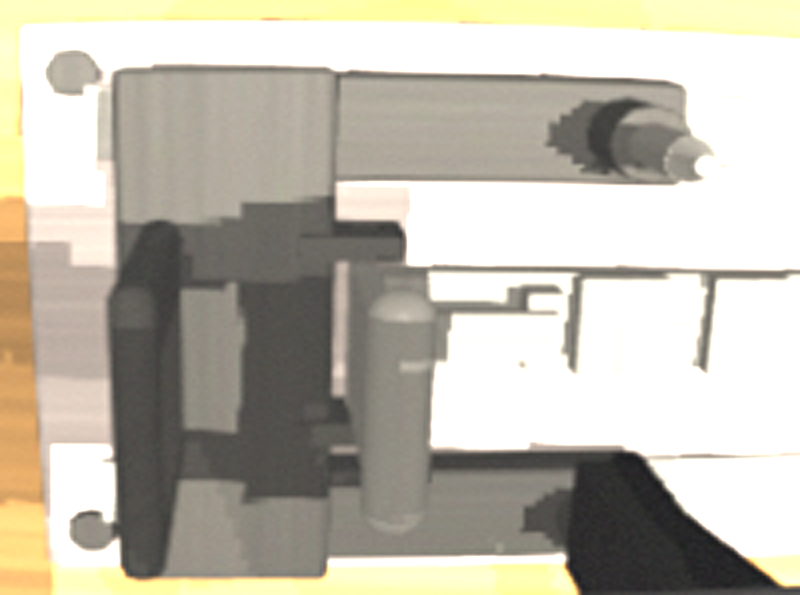

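```bash
python3 - <<'E'
from h import *
pos=np.array([0.54776788,0.26563671,0.31642143]);q=[ 9.99600938e-01,2.82324122e-02,-9.22056664e-04,2.11442291e-04]
for nm,p,z in [("bar_a",(402,300),.09),("bar_b",(393,520),.09),("pl_a",(133,295),.102),("pl_b",(143,572),.102),("tip+",(703,165),.082),("n1",(708,320),.026)]:
    w=wonz(pos,q,np.array(p)/[4,3.5]+[220,110]-.375,z);print(nm,w.round(4))
E
```

```text
bar_a [0.5716 0.245  0.09  ]
bar_b [0.5258 0.2423 0.09  ]
pl_a [0.5733 0.2882 0.102 ]
pl_b [0.518  0.2853 0.102 ]
tip+ [0.6002 0.1936 0.082 ]
n1 [0.5538 0.1664 0.026 ]
```

Request:
{"op": "drive_tool", "data": {"plan": [[[0,-0.04,-1,0,0,0],[0,0,-1,0,0,0],[0,0,-0.5,0,0,0],[0,0,-0.23,0,0,0],[0,0,0,0,0,0],[0,0,0,0,0,0]]]}}

```text
time: 5.88
position: [0.5482, 0.2647, 0.2499]
tool_rot: [1.0, 0.028, 0.001, -0.0]
ft_force: [0.1, 0.6, 0.1]
grip_width: 0.0874
```

Request:
{"op": "drive_tool", "data": {"plan": [[[0,0,0,0,0,0],[0,0,0,0,0,0],[0,0,0,0,0,0],[0,0,0,0,0,0],[0,0,0,0,0,0],[0,0,0,0,0,0]]], "grip": 1, "force": 25}}

```text
time: 6.62
position: [0.5477, 0.2651, 0.249]
tool_rot: [1.0, 0.028, 0.0, -0.001]
ft_force: [0.1, 2.0, -1.3]
grip_width: 0.0388
```

Request:
{"op": "drive_tool", "data": {"plan": [[[0.02,-0.4,0,0,0,0],[0.02,-0.4,0,0,0,0],[0.02,-0.4,0,0,0,0],[0.02,-0.4,0,0,0,0],[0.02,-0.4,0,0,0,0],[0.02,-0.2,0,0,0,0],[0,0,0,0,0,0],[0,0,0,0,0,0]]]}}

```text
time: 7.62
position: [0.5509, 0.2088, 0.249]
tool_rot: [1.0, 0.028, -0.0, 0.001]
ft_force: [0.7, -2.7, -1.8]
grip_width: 0.0389
```

```bash
python3 - <<'E'
from h import *
o=robot.get_obs();print(o['time'],o['position'],o['tool_rot'],o['ft_force'])
a=camera("wrist")[:,:,::-1];cv2.imwrite("pics/w3.png",a)
s=camera("side")[:,:,::-1];cv2.imwrite("pics/s3.png",cv2.resize(s[150:350,150:350],None,fx=3,fy=3,interpolation=cv2.INTER_CUBIC))
E
```

```text
7.625 [0.55090264 0.20875763 0.2489525 ] [ 9.99594514e-01  2.84619277e-02 -1.55287543e-04  8.38359035e-04] [ 0.72306777 -2.70794049 -1.75764903]
```

View pics/w3.png

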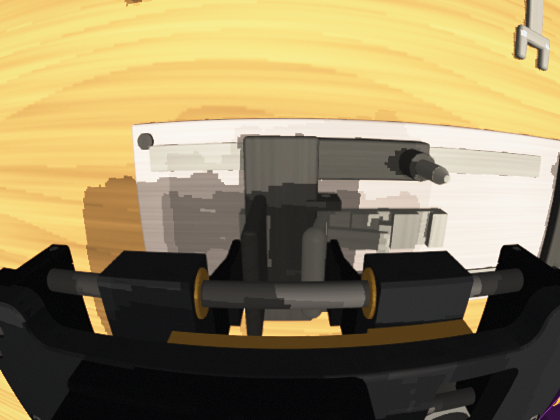

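View pics/s3.png

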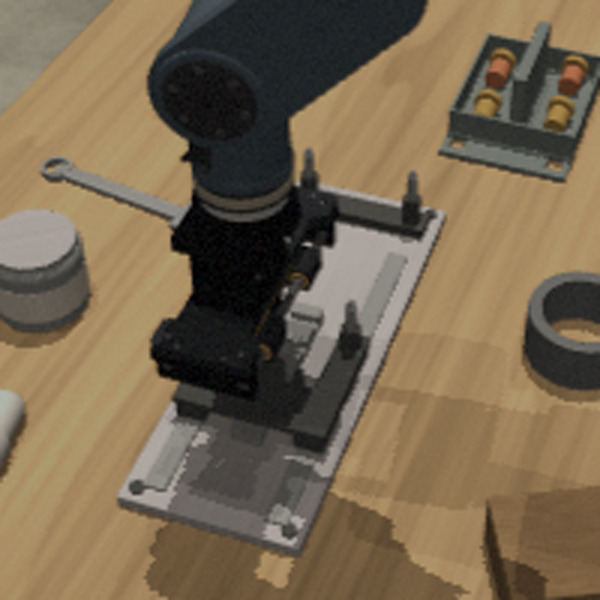

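Request:
{"op": "drive_tool", "data": {"plan": [[[0,0,0,0,0,0],[0,0,0,0,0,0],[0,0,0,0,0,0],[0,0,0,0,0,0]]], "grip": 0}}

```text
time: 8.22
position: [0.5506, 0.2099, 0.2491]
tool_rot: [1.0, 0.029, -0.0, -0.0]
ft_force: [0.4, 0.2, -1.4]
grip_width: 0.0708
```

```bash
python3 - <<'E'
from h import *
o=robot.get_obs();print(o['time'],o['position'],o['tool_rot'],o['ft_force'],o['grip_width'])
print(o['position'].tolist(),o['tool_rot'].tolist())
a=camera("wrist")[:,:,::-1];cv2.imwrite("pics/w4.png",a)
cv2.imwrite("pics/w4c.png",cv2.convertScaleAbs(cv2.resize(a[110:320,230:460],None,fx=3.4,fy=2.8,interpolation=cv2.INTER_CUBIC),alpha=1.6,beta=30))
E
```

```text
8.225 [0.55062026 0.20991513 0.24908017] [ 9.99592761e-01  2.85359466e-02 -4.15128497e-05 -9.96700298e-05] [ 0.42654357  0.19559939 -1.35822228] 0.07083911441907928
[0.5506202608533983, 0.2099151271115442, 0.24908016623805435] [0.9995927611267023, 0.028535946552797, -4.1512849725901734e-05, -9.967002984520457e-05]
```

View pics/w4c.png

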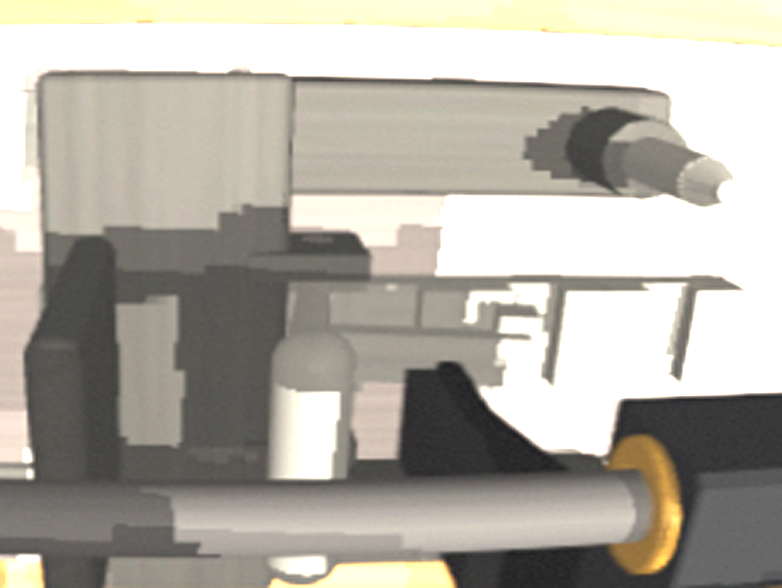

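```bash
python3 - <<'E'
from h import *
pos=[0.5506202608533983, 0.2099151271115442, 0.24908016623805435];q=[0.9995927611267023, 0.028535946552797, -4.1512849725901734e-05, -9.967002984520457e-05]
def st(p):
    a=np.radians(93.1);u=np.array([np.cos(a),np.sin(a)]);v=np.array([u[1],-u[0]])
    d=np.array(p[:2])-[.5555,.1182];return (1000*np.array([d@v,d@u])).round(1)
for nm,p,z in [("n1",(418,305),.026),("n2",(552,330),.026),("n3",(686,330),.026),("latchend",(503,360),.027),("latchtop",(540,312),.03),("bar",(313,370),.09),("bar dn",(300,572),.09),("plate",(58,350),.102),("tip",(727,187),.082)]:
    w=wonz(pos,q,np.array(p)/[3.4,2.8]+[230,110]-.35,z);print(nm,w.round(4),st(w))
E
python3 - <<'E'
from rig import camera
import cv2
a=camera("wrist")[:,:,::-1]
cv2.imwrite("pics/w5c.png",cv2.resize(a[180:250,300:450],None,fx=5,fy=5,interpolation=cv2.INTER_CUBIC))
E
```

```text
n1 [0.561  0.1665 0.026 ] [ 8.1 47.9]
n2 [0.5559 0.1373 0.026 ] [ 1.4 19.1]
n3 [0.5571 0.1065 0.026 ] [  0.9 -11.8]
latchend [0.5479 0.147  0.027 ] [-6.  29.2]
latchtop [0.5618 0.1422 0.03  ] [ 7.6 23.6]
bar [0.5701 0.1953 0.09  ] [18.7 76.2]
bar dn [0.529  0.1929 0.09  ] [-22.5  76.1]
plate [0.5766 0.229  0.102 ] [ 27.  109.5]
tip [0.604  0.1349 0.082 ] [49.4 14.1]
```

View pics/w5c.png

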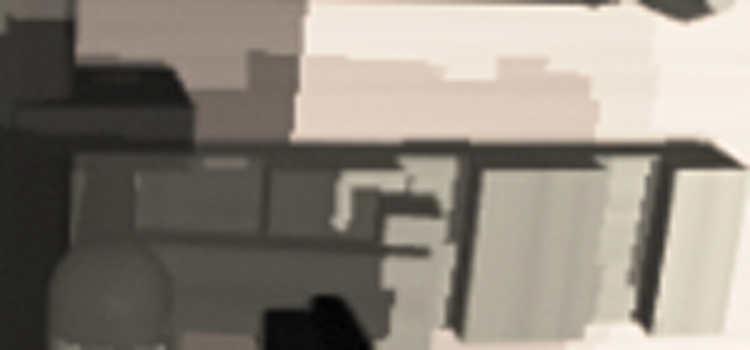

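Request:
{"op": "drive_tool", "data": {"plan": [[[0.02,-0.35,0,0,0,0],[0.02,-0.3,0,0,0,0],[0,-0.1,0,0,0,0],[0,-0.1,0,0,0,0],[0,0,0,0,0,0]]]}}

```text
time: 8.95
position: [0.5518, 0.1881, 0.249]
tool_rot: [1.0, 0.028, -0.0, -0.0]
ft_force: [-0.5, 1.2, 0.6]
grip_width: 0.087
```

Request:
{"op": "drive_tool", "data": {"plan": [[[0,-0.08,0,0,0,0],[0,0,0,0,0,0]]]}}

```text
time: 9.2
position: [0.5518, 0.1871, 0.249]
tool_rot: [1.0, 0.028, 0.0, -0.001]
ft_force: [0.9, 4.8, 0.1]
grip_width: 0.0873
```

Request:
{"op": "drive_tool", "data": {"plan": [[[0,-0.08,0,0,0,0],[0,0,0,0,0,0]]]}}

```text
time: 9.45
position: [0.5517, 0.1858, 0.2489]
tool_rot: [1.0, 0.028, 0.0, -0.002]
ft_force: [-0.6, 8.4, -2.0]
grip_width: 0.0869
```

Request:
{"op": "drive_tool", "data": {"plan": [[[0,-0.08,0,0,0,0],[0,0,0,0,0,0]]]}}

```text
time: 9.7
position: [0.5518, 0.1839, 0.2489]
tool_rot: [1.0, 0.028, 0.001, -0.002]
ft_force: [0.7, 8.5, -1.9]
grip_width: 0.087
```

Request:
{"op": "drive_tool", "data": {"plan": [[[0,-0.08,0,0,0,0],[0,0,0,0,0,0]]]}}

```text
time: 9.95
position: [0.5518, 0.1805, 0.249]
tool_rot: [1.0, 0.028, 0.0, -0.0]
ft_force: [0.9, 3.4, -1.5]
grip_width: 0.0872
```

```bash
python3 - <<'E'
from h import *
o=robot.get_obs();print(o['time'],o['ft_force'])
print(o['position'].tolist(),o['tool_rot'].tolist())
a=camera("wrist")[:,:,::-1]
cv2.imwrite("pics/w6c.png",cv2.convertScaleAbs(cv2.resize(a[110:320,230:460],None,fx=3.4,fy=2.8,interpolation=cv2.INTER_CUBIC),alpha=1.6,beta=30))
E
```

```text
9.95 [ 0.93886471  3.41515731 -1.50462474]
[0.5518108649140108, 0.1805075172193689, 0.24896526479497308] [0.9995982580093764, 0.028342643125481577, 9.861803143958727e-05, -8.625407572338353e-05]
```

View pics/w6c.png

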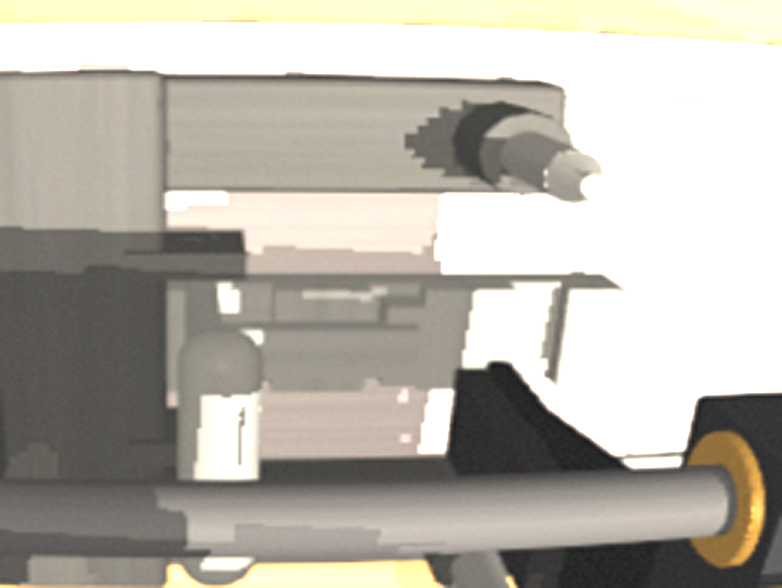

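Request:
{"op": "drive_tool", "data": {"plan": [[[0,-0.06,0,0,0,0],[0,0,0,0,0,0]]]}}

```text
time: 10.25
position: [0.5517, 0.1796, 0.2489]
tool_rot: [1.0, 0.028, 0.0, -0.001]
ft_force: [0.6, 7.2, -3.1]
grip_width: 0.0872
```

Request:
{"op": "drive_tool", "data": {"plan": [[[0,-0.08,0,0,0,0],[0,0,0,0,0,0]]]}}

```text
time: 10.5
position: [0.5516, 0.1789, 0.2487]
tool_rot: [1.0, 0.027, 0.0, -0.003]
ft_force: [0.2, 13.5, -3.7]
grip_width: 0.0872
```

```bash
python3 - <<'E'
from h import *
pos=[0.5518108649140108, 0.1805075172193689, 0.24896526479497308];q=[0.9995982580093764, 0.028342643125481577, 9.861803143958727e-05, -8.625407572338353e-05]
def st(p):
    a=np.radians(93.1);u=np.array([np.cos(a),np.sin(a)]);v=np.array([u[1],-u[0]])
    d=np.array(p[:2])-[.5555,.1182];return (1000*np.array([d@v,d@u])).round(1)
for nm,p,z in [("n3",(555,340),.026),("bar",(222,370),.09),("bar dn",(213,572),.09),("tip",(592,180),.082)]:
    w=wonz(pos,q,np.array(p)/[3.4,2.8]+[230,110]-.35,z);print(nm,w.round(4),st(w))
print(st([.5518,.220]))
E
```

```text
n3 [0.5545 0.1068 0.026 ] [ -1.6 -11.3]
bar [0.5707 0.1784 0.09  ] [18.4 59.3]
bar dn [0.5297 0.1769 0.09  ] [-22.5  60. ]
tip [0.6047 0.1277 0.082 ] [49.6  6.8]
[  1.8 101.9]
```

Request:
{"op": "drive_tool", "data": {"plan": [[[-0.02,0.36,0,0,0,0],[-0.02,0.36,0,0,0,0],[0,0,0.5,0,0,0],[0,0,1,0,0,0],[0,0,1,0,0,0],[0,0,1,0,0,0],[0,0,1,0,0,0],[0,0,1,0,0,0]]]}}

```text
time: 11.5
position: [0.5507, 0.1942, 0.3883]
tool_rot: [1.0, 0.028, 0.0, 0.0]
ft_force: [0.9, -0.3, -0.1]
grip_width: 0.0873
```

```bash
python3 - <<'E'
from h import *
o=robot.get_obs();print(o['time'],o['ft_force'])
print(o['position'].tolist(),o['tool_rot'].tolist())
a=camera("wrist")[:,:,::-1]
cv2.imwrite("pics/w7c.png",cv2.convertScaleAbs(cv2.resize(a[100:250,190:420],None,fx=3.4,fy=3.4,interpolation=cv2.INTER_CUBIC),alpha=1.6,beta=30))
E
```

```text
11.5 [ 0.90162405 -0.34114343 -0.10130879]
[0.5506634285918292, 0.19420698208117157, 0.3883222610622514] [0.9996050143539162, 0.028098717569402645, 0.00042537775824179943, 0.0003104886867617737]
```

View pics/w7c.png

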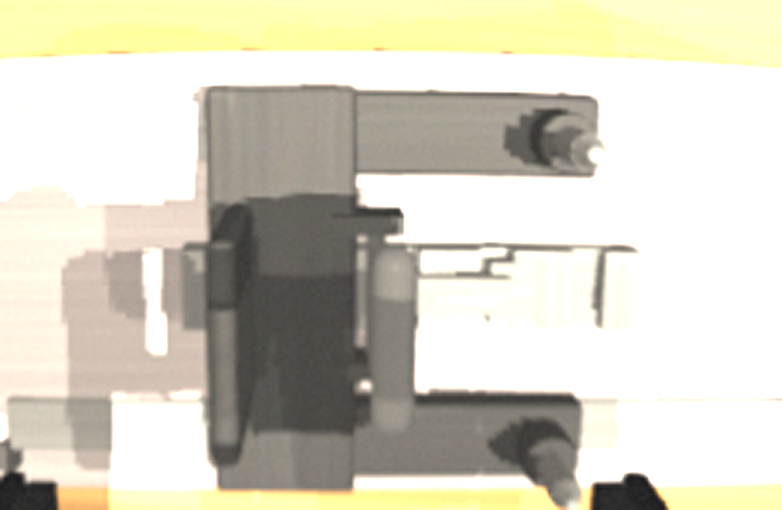

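```bash
python3 - <<'E'
from h import *
pos=[0.5506634285918292, 0.19420698208117157, 0.3883222610622514];q=[0.9996050143539162, 0.028098717569402645, 0.00042537775824179943, 0.0003104886867617737]
def st(p):
    a=np.radians(93.1);u=np.array([np.cos(a),np.sin(a)]);v=np.array([u[1],-u[0]])
    d=np.array(p[:2])-[.5555,.1182];return (1000*np.array([d@v,d@u])).round(1)
for nm,p,z in [("n3",(602,290),.026),("bar",(395,255),.09),("bar dn",(392,415),.09),("pl",(219,250),.102),("pl dn",(227,455),.102),("tip",(595,152),.08),("tip-",(568,495),.08)]:
    w=wonz(pos,q,np.array(p)/3.4+[190,100]-.35,z);print(nm,w.round(4),st(w))
E
```

```text
n3 [0.5549 0.105  0.026 ] [ -1.3 -13.2]
bar [0.5744 0.1783 0.09  ] [22.1 59. ]
bar dn [0.531  0.1759 0.09  ] [-21.4  59. ]
pl [0.5756 0.2225 0.102 ] [ 25.7 103.1]
pl dn [0.5218 0.2188 0.102 ] [-28.3 102.3]
tip [0.604  0.1261 0.08  ] [48.8  5.2]
tip- [0.5056 0.122  0.08  ] [-49.7   6.5]
```

Request:
{"op": "drive_tool", "data": {"plan": [[[-0.14,-1,0,0,0,1],[-0.14,-1,0,0,0,1],[-0.14,-1,0,0,0,1],[-0.14,-1,0,0,0,1],[-0.14,-1,0,0,0,1],[-0.14,-1,0,0,0,1],[-0.14,-1,0,0,0,1],[-0.14,-1,0,0,0,1]]]}}

```text
time: 12.55
position: [0.5224, -0.0064, 0.3867]
tool_rot: [0.901, 0.434, -0.0, 0.0]
ft_force: [-0.1, 0.2, -0.3]
grip_width: 0.087
```

Request:
{"op": "drive_tool", "data": {"plan": [[[-0.14,-1,0,0,0,1],[-0.14,-1,0,0,0,1],[-0.14,-1,0,0,0,1],[-0.14,-0.6,0,0,0,1],[-0.14,0,0,0,0,1],[0,0,0,0,0,1],[0,0,0,0,0,0.85],[0,0,0,0,0,0]]]}}

```text
time: 13.55
position: [0.505, -0.0955, 0.3867]
tool_rot: [0.693, 0.721, -0.0, 0.0]
ft_force: [-0.2, 0.0, -0.1]
grip_width: 0.0871
```

```bash
python3 - <<'E'
from h import *
o=robot.get_obs();print(o['time'],o['ft_force'])
print(o['position'].tolist(),o['tool_rot'].tolist(),o['q'])
a=camera("wrist")[:,:,::-1]
cv2.imwrite("pics/w8.png",a)
E
```

```text
13.55 [-0.16607523  0.02901599 -0.06466534]
[0.505007345543613, -0.09547861543205996, 0.38669286462661456] [0.6930079099030019, 0.7209299444387386, -0.00014371430557903793, 0.00017711473283031585] [-4.04449353e-01  4.03494558e-01  1.72836444e+00 -4.65486970e-04
  1.00950391e+00 -4.43691915e-01]
```

View pics/w8.png

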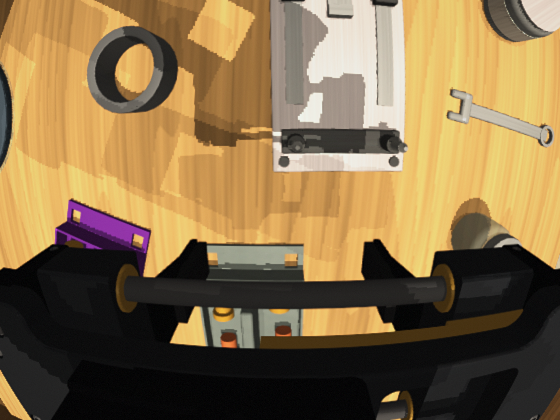

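```bash
python3 - <<'E'
import cv2
a=cv2.imread("pics/w8.png")
cv2.imwrite("pics/w8c.png",cv2.resize(a[115:185,260:420],None,fx=5,fy=5,interpolation=cv2.INTER_CUBIC))
cv2.imwrite("pics/w8d.png",cv2.resize(a[235:350,190:320],None,fx=5,fy=5,interpolation=cv2.INTER_CUBIC))
E
```

View pics/w8c.png

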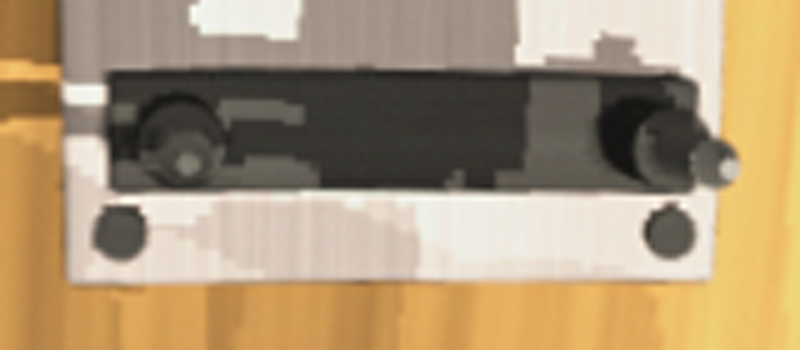

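View pics/w8d.png

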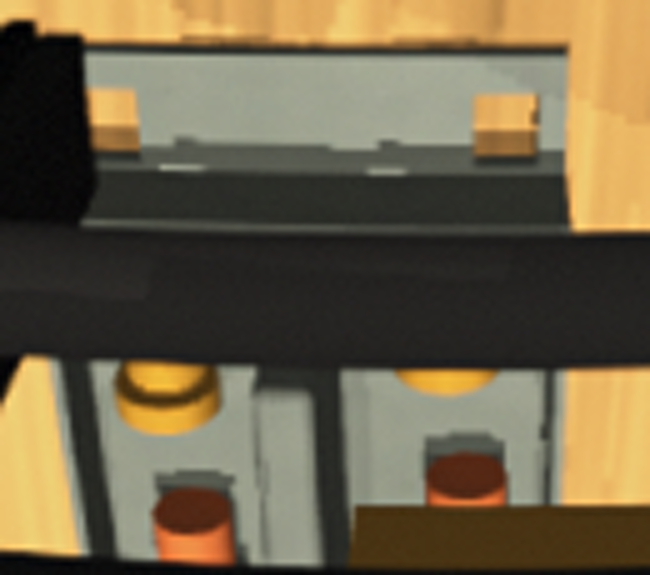

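```bash
python3 - <<'E'
from h import *
pos=[0.505007345543613, -0.09547861543205996, 0.38669286462661456];q=[0.6930079099030019, 0.7209299444387386, -0.00014371430557903793, 0.00017711473283031585]
for nm,p,z in [("tip-",(187,163),.081),("tip+",(726,165),.081),("cor-",(70,283),.012),("cor+",(711,282),.012)]:
    print(nm,wonz(pos,q,np.array(p)/5+[260,115]-.4,z).round(4))
for nm,p,z in [("holes -",(110,105),.006),("edge+",(567,47),.006),("hole + outer L",(475,93),.006),("hole+ outer R",(537,93),.006),("gripplate topL",(250,390),.076),("gripplate topR",(310,390),.076)]:
    print(nm,wonz(pos,q,np.array(p)/5+[190,235]-.4,z).round(4))
E
```

```text
tip- [ 0.5131 -0.0473  0.081 ]
tip+ [ 0.6126 -0.0413  0.081 ]
cor- [ 0.4914 -0.0829  0.012 ]
cor+ [ 0.639  -0.0751  0.012 ]
holes - [ 0.4168 -0.1928  0.006 ]
edge+ [ 0.5294 -0.1717  0.006 ]
hole + outer L [ 0.5076 -0.1848  0.006 ]
hole+ outer R [ 0.5228 -0.1842  0.006 ]
gripplate topL [ 0.4602 -0.2265  0.076 ]
gripplate topR [ 0.4734 -0.2255  0.076 ]
```

Request:
{"op": "drive_tool", "data": {"plan": [[[-0.18,-0.93,-0.3,0,0,0],[-0.18,-0.93,-0.3,0,0,0],[-0.18,-0.93,-0.3,0,0,0],[-0.18,-0.93,-0.3,0,0,0],[-0.18,-0.93,-0.3,0,0,0],[-0.18,-0.93,-0.3,0,0,0],[-0.17,-0.93,-0.3,0,0,0],[-0.17,-0.95,-0.3,0,0,0]]], "grip": 0.45}}

```text
time: 14.6
position: [0.4695, -0.2826, 0.3263]
tool_rot: [0.693, 0.721, -0.0, 0.0]
ft_force: [0.6, 0.7, -0.7]
grip_width: 0.0478
```

```bash
python3 - <<'E'
from h import *
o=robot.get_obs();print(o['time'],o['grip_width'])
pos=o['position'];q=o['tool_rot'];print(pos.tolist(),q.tolist())
a=camera("wrist")[:,:,::-1].copy()
cv2.imwrite("pics/w9.png",a)
s=camera("side")[:,:,::-1];cv2.imwrite("pics/s9.png",cv2.resize(s[110:260,250:420],None,fx=4,fy=4,interpolation=cv2.INTER_CUBIC))
E
```

```text
14.6 0.04781706600058512
[0.46953864622096597, -0.2825608938453832, 0.32632881691840254] [0.6930551069346488, 0.7208845976491126, -8.4121394353028e-05, 9.245361167582404e-05]
```

View pics/w9.png

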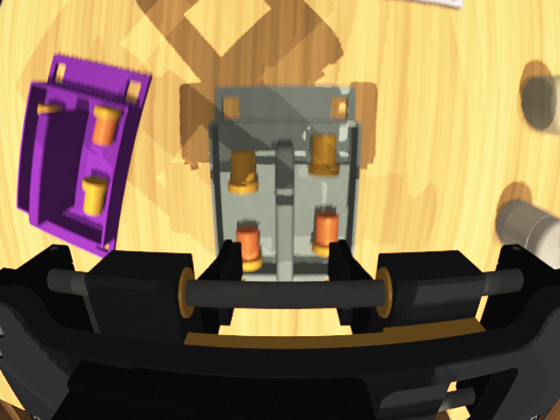

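View pics/s9.png

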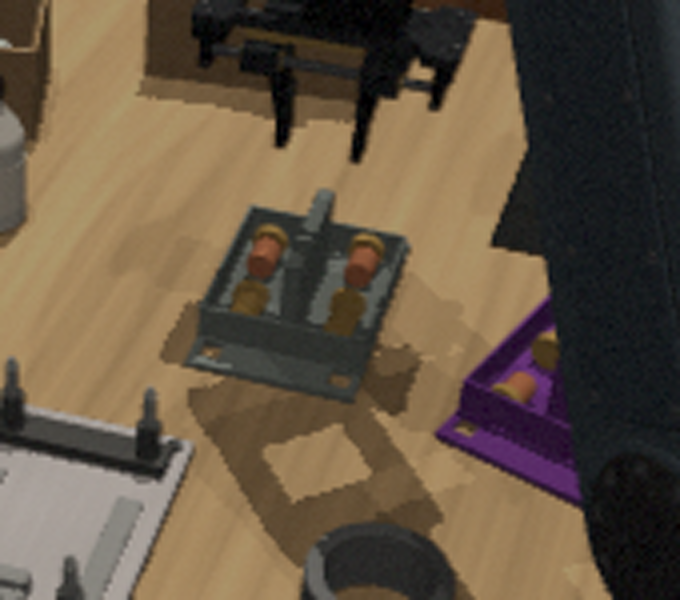

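```bash
python3 - <<'E'
from h import *
a=cv2.imread("pics/w9.png")
cv2.imwrite("pics/w9c.png",cv2.resize(a[80:290,205:365],None,fx=4,fy=2.8,interpolation=cv2.INTER_CUBIC))
pos=[0.46953864622096597, -0.2825608938453832, 0.32632881691840254];q=[0.6930551069346488, 0.7208845976491126, -8.4121394353028e-05, 9.245361167582404e-05]
for p,z in [((231,107),.003),((340,106),.003),((285,142),.076),((217,87),.006),((352,87),.006)]: print(wonz(pos,q,p,z).round(4))
E
```

```text
[ 0.4156 -0.2004  0.003 ]
[ 0.5165 -0.1954  0.003 ]
[ 0.4666 -0.2247  0.076 ]
[ 0.4025 -0.1817  0.006 ]
[ 0.5263 -0.1767  0.006 ]
```

View pics/w9c.png

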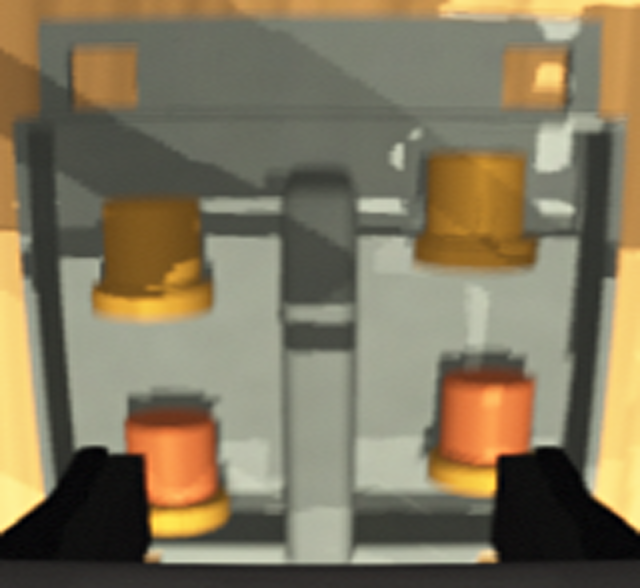

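Request:
{"op": "drive_tool", "data": {"plan": [[[0,0,-1,0,0,0],[0,0,-1,0,0,0],[0,0,-1,0,0,0],[0,0,-0.7,0,0,0],[0,0,-0.35,0,0,0],[0,0,0,0,0,0]]]}}

```text
time: 15.45
position: [0.4699, -0.2813, 0.2251]
tool_rot: [0.693, 0.721, 0.0, -0.0]
ft_force: [-0.5, 0.4, 0.0]
grip_width: 0.0476
```

Request:
{"op": "drive_tool", "data": {"plan": [[[0,0,0,0,0,0],[0,0,0,0,0,0],[0,0,0,0,0,0],[0,0,0,0,0,0],[0,0,0,0,0,0]]], "grip": 1, "force": 45}}

```text
time: 16.08
position: [0.4698, -0.2818, 0.2255]
tool_rot: [0.693, 0.721, 0.0, 0.0]
ft_force: [-0.3, 0.3, 2.5]
grip_width: 0.0134
```

Request:
{"op": "drive_tool", "data": {"plan": [[[0,0,0.3,0,0,0],[0,0,0.7,0,0,0],[0,0,0.8,0,0,0],[0,0,0.8,0,0,0],[0,0,0.8,0,0,0],[0,0,0.8,0,0,0],[0,0,0.6,0,0,0],[0.1,0.3,0,0,0,0.13]]]}}

```text
time: 17.08
position: [0.4725, -0.2745, 0.3462]
tool_rot: [0.688, 0.726, 0.0, 0.001]
ft_force: [-0.4, -0.2, -4.9]
grip_width: 0.0136
```

Request:
{"op": "drive_tool", "data": {"plan": [[[0.2,0.6,0,0,0,0],[0.22,0.8,0,0,0,0],[0.22,0.8,0,0,0,0],[0.22,0.8,0,0,0,0],[0.22,0.8,0,0,0,0],[0.22,0.8,0,0,0,0],[0.22,0.8,0,0,0,0],[0.22,0.8,0,0,0,0]]]}}

```text
time: 18.08
position: [0.516, -0.1174, 0.3452]
tool_rot: [0.687, 0.726, 0.0, -0.0]
ft_force: [-0.6, -0.1, -4.1]
grip_width: 0.0136
```

Request:
{"op": "drive_tool", "data": {"plan": [[[0.22,0.8,0,0,0,0],[0.22,0.8,0,0,0,0],[0.22,0.8,0,0,0,0],[0.22,0.8,0,0,0,0],[0.22,0.8,0,0,0,0],[0.22,0.8,0,0,0,0],[0.22,0.8,0,0,0,0],[0.2,0.7,0,0,0,0]]]}}

```text
time: 19.08
position: [0.5592, 0.0401, 0.3451]
tool_rot: [0.687, 0.726, -0.0, -0.0]
ft_force: [0.6, 0.1, -4.5]
grip_width: 0.0136
```

Request:
{"op": "drive_tool", "data": {"plan": [[[0.1,0.1,0,0,0,0],[0,0,0,0,0,0]]]}}

```text
time: 19.32
position: [0.5619, 0.0409, 0.3452]
tool_rot: [0.687, 0.726, -0.0, 0.0]
ft_force: [-0.2, 0.2, -5.0]
grip_width: 0.0135
```

```bash
python3 - <<'E'
from h import *
o=robot.get_obs();print(o['time'],o['grip_width'],o['ft_force'])
pos=o['position'];q=o['tool_rot'];print(pos.tolist(),q.tolist())
a=camera("wrist")[:,:,::-1].copy()
cv2.imwrite("pics/w10.png",a)
s=camera("side")[:,:,::-1];cv2.imwrite("pics/s10.png",cv2.resize(s[130:350,170:370],None,fx=3,fy=2.7,interpolation=cv2.INTER_CUBIC))
E
```

```text
19.325 0.013510419884453872 [-0.18908336  0.19080441 -5.02451936]
[0.5619070190306447, 0.040930488539557934, 0.34521027456442066] [0.6873147872919142, 0.7263596321341028, -0.00016575440418364245, 0.00020124949446191068]
```

View pics/w10.png

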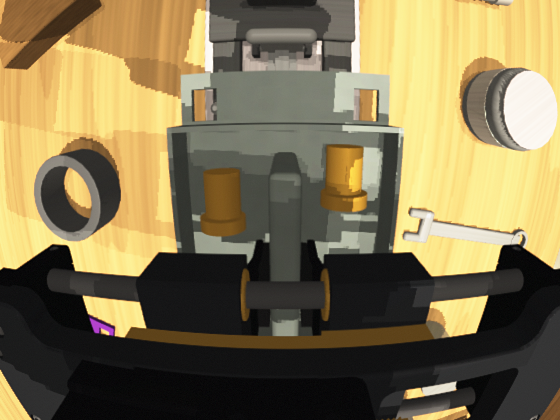

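View pics/s10.png

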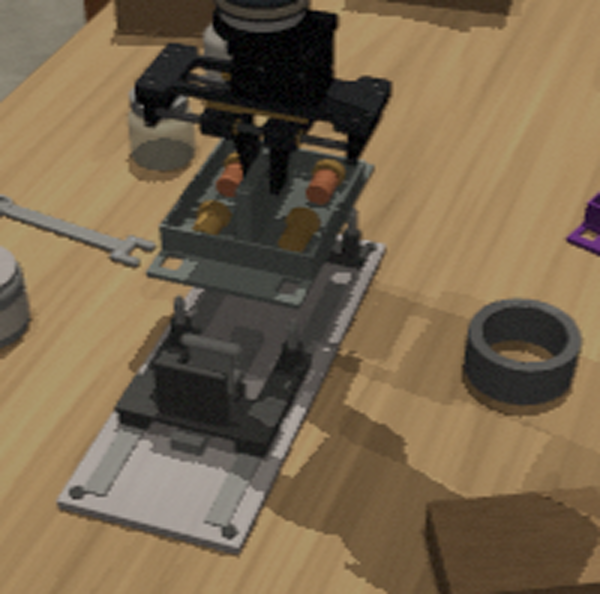

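```bash
python3 - <<'E'
from h import *
a=cv2.imread("pics/w10.png")
cv2.imwrite("pics/w10c.png",cv2.resize(a[60:140,170:400],None,fx=3.4,fy=3.4,interpolation=cv2.INTER_CUBIC))
E
```

```text
(no output)
```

View pics/w10c.png

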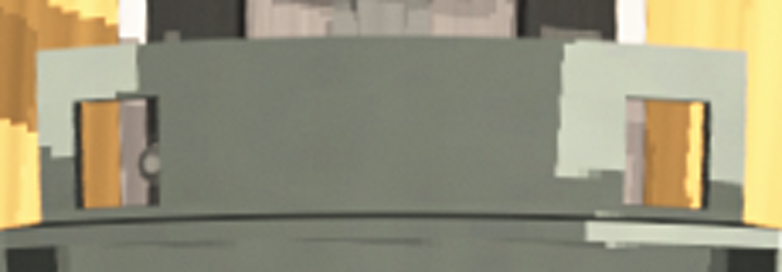

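```bash
python3 - <<'E'
from h import *
pos=[0.5619070190306447, 0.040930488539557934, 0.34521027456442066];q=[0.6873147872919142, 0.7263596321341028, -0.00016575440418364245, 0.00020124949446191068]
H=[wonz(pos,q,np.array(p)/3.4+[170,60]-.35,.1257) for p in [(117.5,152),(668.5,152)]]
print(H); m=(H[0]+H[1])/2
a=np.radians(93.17);print("centre",m[:2]-.085*np.array([np.cos(a),np.sin(a)]), np.linalg.norm(H[0]-H[1]))
for p in [(75,98),(75,207),(627,98),(710,98),(710,207)]: print(wonz(pos,q,np.array(p)/3.4+[170,60]-.35,.1257).round(4))
E
```

```text
[array([0.50681591, 0.12331056, 0.1257    ]), array([0.60644745, 0.12889539, 0.1257    ])]
centre [0.56133207 0.04123303] 0.09978794794015441
[0.4984 0.1333 0.1257]
[0.499  0.1131 0.1257]
[0.598  0.138  0.1257]
[0.6136 0.1398 0.1257]
[0.6152 0.1196 0.1257]
```

Request:
{"op": "drive_tool", "data": {"plan": [[[-0.1,-0.06,0,0,0,0],[0,0,-0.5,0,0,0],[0,0,-0.5,0,0,0],[0,0,-0.2,0,0,0],[0,0,0,0,0,0],[0,0,0,0,0,0]]]}}

```text
time: 20.18
position: [0.5595, 0.0393, 0.3154]
tool_rot: [0.688, 0.726, 0.0, 0.0]
ft_force: [0.3, 0.1, -4.6]
grip_width: 0.0138
```

```bash
python3 - <<'E'
from h import *
o=robot.get_obs();print(o['time'],o['grip_width'],o['ft_force'])
pos=o['position'];q=o['tool_rot'];print(pos.tolist(),q.tolist())
a=camera("wrist")[:,:,::-1].copy()
cv2.imwrite("pics/w11c.png",cv2.resize(a[60:140,170:400],None,fx=3.4,fy=3.4,interpolation=cv2.INTER_CUBIC))
s=camera("side")[:,:,::-1];cv2.imwrite("pics/s11.png",cv2.resize(s[170:300,190:310],None,fx=5,fy=4.5,interpolation=cv2.INTER_CUBIC))
s=camera("top")[:,:,::-1];cv2.imwrite("pics/t11.png",cv2.resize(s[150:260,180:330],None,fx=5,fy=5,interpolation=cv2.INTER_CUBIC))
E
```

```text
20.175 0.013787928079947734 [ 0.25125233  0.1138186  -4.63205328]
[0.5595130242225663, 0.03933558087091245, 0.3153624953580916] [0.68754743214481, 0.7261394171978917, 0.00017356288576537464, 0.00021264644077831696]
```

View pics/w11c.png

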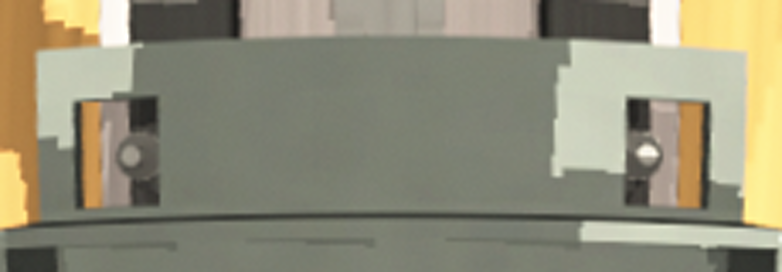

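View pics/s11.png

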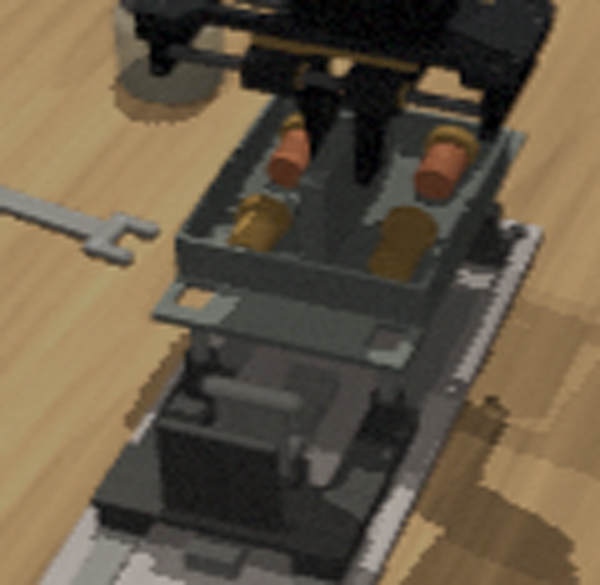

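View pics/t11.png

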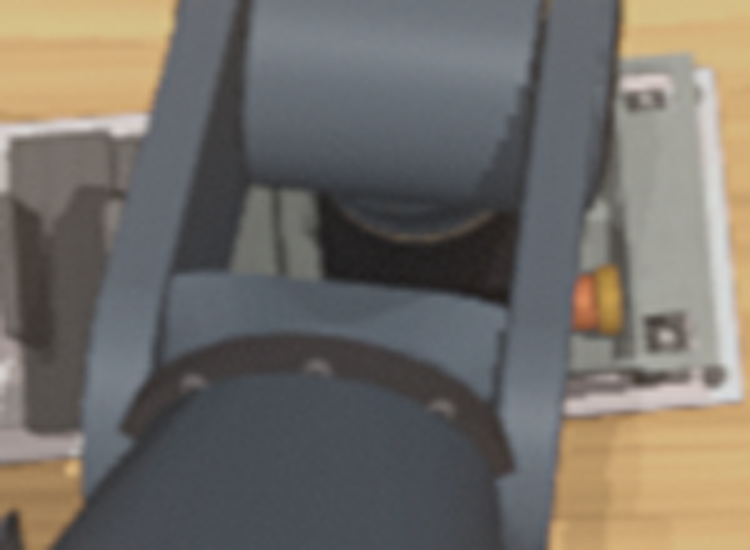

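Request:
{"op": "drive_tool", "data": {"plan": [[[-0.02,0,-0.3,0,0,0],[0,0,-0.3,0,0,0],[0,0,-0.3,0,0,0],[0,0,-0.3,0,0,0],[0,0,0,0,0,0]]]}}

```text
time: 20.95
position: [0.5585, 0.0393, 0.2843]
tool_rot: [0.688, 0.726, -0.001, -0.001]
ft_force: [-0.1, 0.4, -4.9]
grip_width: 0.0136
```

Request:
{"op": "drive_tool", "data": {"plan": [[[0,0,-0.2,0,0,0],[0,0,-0.1,0,0,0],[0,0,0,0,0,0]]]}}

```text
time: 21.32
position: [0.5587, 0.0393, 0.2776]
tool_rot: [0.688, 0.726, -0.0, -0.0]
ft_force: [-0.5, -1.3, -4.7]
grip_width: 0.0138
```

Request:
{"op": "drive_tool", "data": {"plan": [[[0,0,-0.06,0,0,0],[0,0,0,0,0,0]]]}}

```text
time: 21.58
position: [0.5588, 0.0393, 0.2763]
tool_rot: [0.688, 0.726, 0.0, -0.0]
ft_force: [-0.1, -0.1, -3.6]
grip_width: 0.0137
```

Request:
{"op": "drive_tool", "data": {"plan": [[[0,0,-0.05,0,0,0],[0,0,0,0,0,0]]]}}

```text
time: 21.82
position: [0.5589, 0.0393, 0.2754]
tool_rot: [0.688, 0.726, 0.0, 0.0]
ft_force: [-0.3, -0.5, -0.8]
grip_width: 0.0135
```

```bash
python3 - <<'E'
from h import *
o=robot.get_obs();print(o['time'],o['ft_force'],o['position'])
a=camera("wrist")[:,:,::-1].copy()
cv2.imwrite("pics/w12c.png",cv2.resize(a[60:140,170:400],None,fx=3.4,fy=3.4,interpolation=cv2.INTER_CUBIC))
s=camera("side")[:,:,::-1];cv2.imwrite("pics/s12.png",cv2.resize(s[170:300,190:310],None,fx=5,fy=4.5,interpolation=cv2.INTER_CUBIC))
E
```

```text
21.825 [-0.28916768 -0.48082401 -0.82367691] [0.55889161 0.03928489 0.27543589]
```

View pics/s12.png

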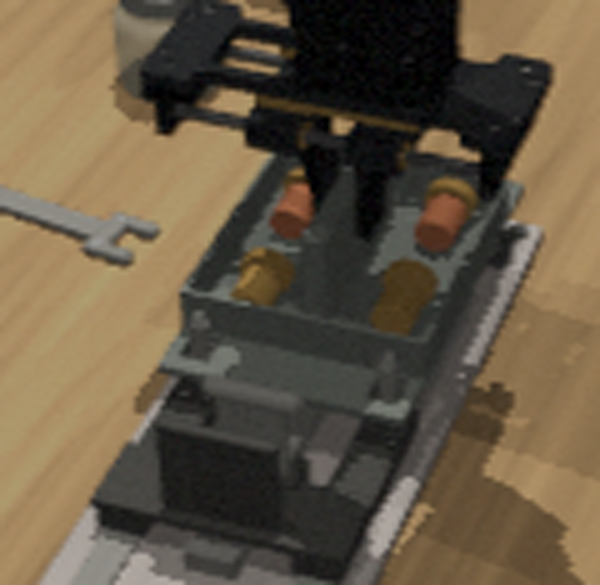

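View pics/w12c.png

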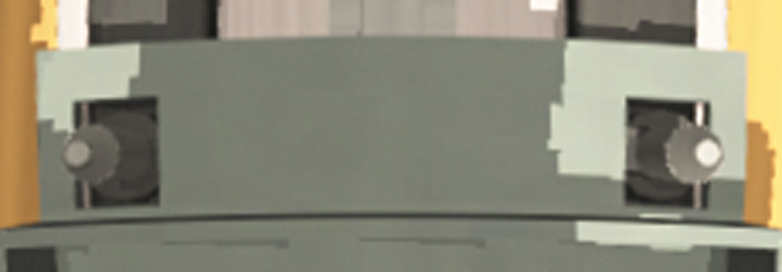

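Request:
{"op": "drive_tool", "data": {"plan": [[[0,0,-0.02,0,0,0],[0,0,0,0,0,0],[0,0,0,0,0,0],[0,0,0,0,0,0]]], "grip": 0.45}}

```text
time: 22.42
position: [0.5589, 0.0393, 0.2745]
tool_rot: [0.688, 0.726, 0.0, 0.0]
ft_force: [0.3, 0.2, 0.5]
grip_width: 0.0439
```

Request:
{"op": "drive_tool", "data": {"plan": [[[0,0,0.4,0,0,0],[0,0,0.6,0,0,0],[0,0,1,0,0,0],[0,0,1,0,0,0],[0,-0.8,1,0,0,0],[-0.5,-1,1,0,0,0],[-0.5,-1,0,0,0,0],[-0.5,-1,0,0,0,0]]]}}

```text
time: 23.42
position: [0.5208, -0.0563, 0.4014]
tool_rot: [0.687, 0.726, 0.001, 0.001]
ft_force: [0.8, 0.6, 0.0]
grip_width: 0.0481
```

Request:
{"op": "drive_tool", "data": {"plan": [[[-0.3,-1,0,0,0,0],[-0.3,-1,0,0,0,0],[-0.3,-1,0,0,0,0],[-0.3,-1,0,0,0,0],[-0.3,-1,0,0,0,0],[0,-1,0,0,0,0],[0,-1,0,0,0,0],[0,0,0,0,0,0]]]}}

```text
time: 24.42
position: [0.4838, -0.2321, 0.4006]
tool_rot: [0.688, 0.725, 0.0, 0.001]
ft_force: [-0.5, 1.1, 0.1]
grip_width: 0.0481
```

```bash
python3 - <<'E'
from h import *
o=robot.get_obs();print(o['time'],o['ft_force'],o['position'])
s=camera("side")[:,:,::-1];cv2.imwrite("pics/s13f.png",s);cv2.imwrite("pics/s13.png",cv2.resize(s[190:330,180:310],None,fx=5,fy=4.2,interpolation=cv2.INTER_CUBIC))
s=camera("top")[:,:,::-1];cv2.imwrite("pics/t13.png",s);cv2.imwrite("pics/t13c.png",cv2.resize(s[155:255,135:335],None,fx=4,fy=4,interpolation=cv2.INTER_CUBIC))
E
```

```text
24.425 [-0.49749733  1.12712823  0.12672582] [ 0.48383002 -0.23211717  0.40064868]
```

View pics/s13.png

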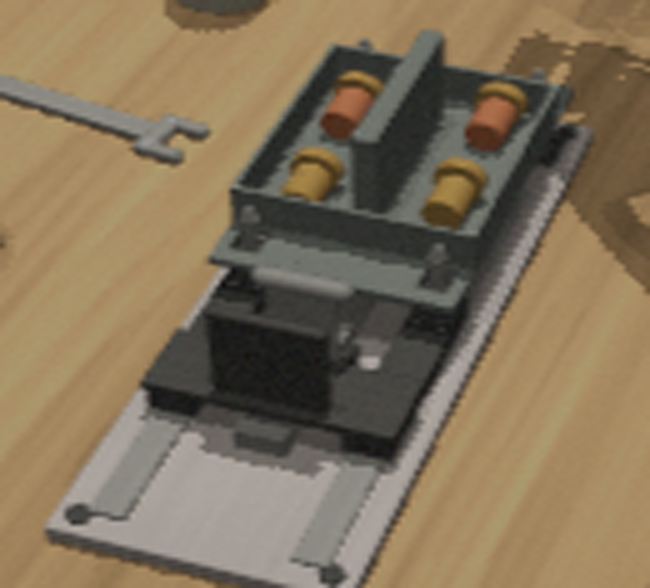

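View pics/t13c.png

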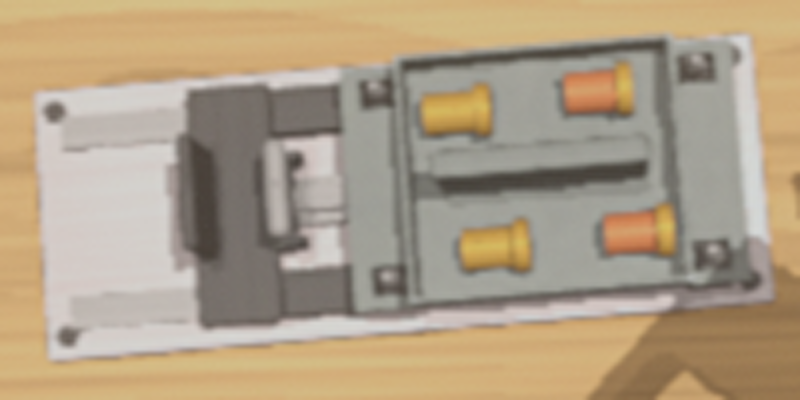

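View pics/s13f.png

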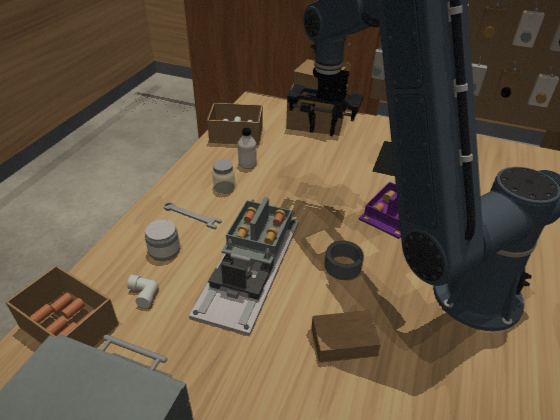

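```bash
python3 -c "
from rig import robot
print(robot.hand_in())"
```

```text
the job is handed in; nothing more can be done
None
```

The tray is seated level on the stand with all four posts up through its corner holes. The end frame is latched in the middle notch, and I handed the job in at about 24.5 s.

- **End frame:** I squeezed the lever to its stop (opening 39 mm) and slid the frame in. I let go 5 to 6 mm short of the notch, because my first position estimate was a few mm off. I then pushed the grip plate with the open finger, about 8.5 N while the latch rode on the teeth. The push force fell to 3.4 N as the latch dropped in, and the frame then held against 13.5 N.
- **Latch checks:** The bar-to-plate distance measured 43.7 mm in the wrist camera against 44 mm at rest, and the top view shows the same gap as before I squeezed the lever. Post spacing came out at about 168.5 mm, against the tray's 170 mm.
- **Tray:** I gripped the grey tray by its plate and corrected about 3 mm sideways over the stand. The post tips were in line with the holes before I lowered it. The stand took the weight at tool height 0.275 m, matching the seated height, and I released it there.
- **Last checks:** The final side and top pictures show all four posts through the holes, the tray level and the arm well clear. By eye, the other goods are where they started; I did not measure them.

My first readings of the post positions from the top camera were up to 10 mm off because I picked the wrong points. I used the wrist camera values instead.

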